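Clamp a preserve jar in the cellar's jar holder

ROBOT

A 6-joint arm with a two-finger parallel gripper is mounted at the origin on the work surface. World frame = base frame: x ahead of the robot, y to its left, z up, the work surface at z = 0. Lengths are in m, angles in rad, forces in N, time in s.
With the tool pointing down it reaches from about 0.3 to 0.825 m from the base axis. Payload 5.4 kg.
Tool frame: the origin (TCP) lies between the finger pads; the fingertips stand 17 mm ahead of it and the grasp point (between the pads) lies 2 mm behind it; z points along the fingers, y is the line along which they close (so a half turn about z gives the same grasp; the last joint's range is limited). The gripper opens to 92 mm and grips with 3 to 60 N. Pads are 20 mm wide; open, the fingers measure 128 mm over their backs; the gripper's body (75 mm by 189 mm) begins 69 mm behind the grasp point.
Start: joints at [0.945, 0.158, 1.597, -0, 1.386, -0.21], TCP at [0.232, 0.526, 0.232] pointing down, gripper open.
Joint ranges: [-2.91, 2.91], [-0.94, 2.29], [0.18, 2.7], [-1.29, 4.43], [0.17, 2.64], [-3, 3]. Speed limits (rad/s): [2.57, 2.57, 3.14, 3.14, 3.14, 3.14].

INTERFACE

Orientations are given as a unit quaternion [x, y, z, w].
In Python, from rig import monitor, imaging, hand_in gives the robot as it stands.
- The arm moves only by the shell command python3 -m creep 'ROWS' [OPENING] [FORCE]. ROWS is JSON, a list of rows, each an object of numbers: "tx", "ty", "tz": the shift along the tool's x, y, z scaled (see below); "twist": the turn about the tool's z scaled (see below). In form: [{"tx": .., "ty": .., "tz": .., "twist": ..}, ...]. A call has 1 to 20 rows; each row is the pose to reach, as a shift and turn from the pose commanded when the call began, along the tool's axes at that moment; what a row does not reach only later rows make up. The controller multiplies each number of a shift by 500 mm and each number of a turn by pi/2 rad. A row lasts 1/12 s, in which the tool goes at most 41.7 mm and 7.16 degrees, less where a joint would pass 70% of its speed; a pose out of reach is approached as far as the arm can. A call with a number of a shift or a turn outside -1 to 1 is refused whole. A call with a gripper value outside its range is refused whole. OPENING is the opening, from -1 (shut) to 1 (fully open), set as the call begins (- or left out, the last holds). The fingers move at their own pace and stop on an object; FORCE is the grip in N (left out, the last holds). Time passes only in rows, so rows that repeat a pose let the fingers close. It gives the time, the measured TCP pose, the force, the opening and the grip force at its end, in the units of the state.
- monitor.get_obs(): the state, without advancing time (a new reading comes with each control period).
- imaging.grab_frame(name): name is "scene" or "top" or "wrist"; returns the picture (384x512x3 uint8, red, green, blue); there is no depth.
- imaging.calibration(name): a dict with "mtx" (3x3 intrinsics, pixels), "rvec" (rotation vector, rad) and "tvec" (3), from world to camera coordinates, as OpenCV has them; the wrist camera has in their place "mount" (4x4, takes a point from camera to tool coordinates, whose origin is the TCP and whose axes are the flange's). Camera axes: x right, y down, z forward; pixel columns grow to the right and rows downward; lengths in m; the calibration is good to about 2 mm. The wrist camera is an equidistant fisheye: a pixel r from the principal point sees the ray r / f radians off the axis. A picture is of the moment at which its call begins: read the wrist's pose just before it. calibration takes no time and is no camera call.
- hand_in(): hands the job in; it is judged then, once.
The state is a dict: "time_s": time; "joints": joint angles; "joint_vel": joint speeds; "joint_efforts": joint torques, N m; "position": TCP position; "tool_rot": TCP orientation; "force": force on the tool from outside, world axes, zero at the start; "torque": the same for the moment, N m; "opening": finger opening in m; "finger_force": force on a finger pad.
Only numpy, scipy, OpenCV 4.12 (cv2) and the standard library are available. Lean on these libraries where they do the work, as an engineer would, in place of code of your own. Each camera call takes 0.05 s, during which the arm holds its last target. There are 200 camera calls.

TASK

Stand the apricot jar (orange contents, white lid) upright in the green jar holder, between the flat jaw and the V jaw, and let go of it. Then turn the holder's smooth red ball knob clockwise (seen from above), re-gripping as needed, until the jar is clamped snugly against the V with about 14 N (at least 8, at most 20) and never more than 25 N at any moment; let go and leave it clamped. Move the jaw only by its knob, and leave the other jars standing where they are.

Things in the scene. Friction and masses are not known exactly. Their poses are not given: they have to be found in the camera images.
- apricot_jar_center (a point): apricot jar, the one to clamp: sealed glass jar, 54 mm across and 85 mm tall overall (glass body straight-sided to 71 mm up, lid 50 mm across above that), orange contents, white lid; 175 to 325 g. This point is the jar's centre, 42.5 mm above its underside, z axis up along the jar. Starts standing on the bench among the others, in any of four places.
- apricot_jar: the same apricot jar; its origin is the centre of its underside.
- jam_jar: bystander: sealed glass jar, 54 mm across and 85 mm tall overall (glass body straight-sided to 71 mm up, lid 50 mm across above that), almost black contents, black lid; origin at the centre of its underside.
- pickle_jar: bystander: sealed glass jar, 54 mm across and 85 mm tall overall (glass body straight-sided to 71 mm up, lid 50 mm across above that), olive green contents, brass lid; origin at the centre of its underside.
- cherry_jar: bystander: sealed glass jar, 54 mm across and 85 mm tall overall (glass body straight-sided to 71 mm up, lid 50 mm across above that), dark red contents, black lid; origin at the centre of its underside.
- holder: the jar holder, screwed to the bench: a green base plate 110 mm (its x) by 290 mm (its y) by 14 mm thick, origin at the centre of its underside, z up. Along its y axis stand, from -y to +y: a housing with the red ball knob (y = -105 mm, housing top 30 mm above the bench), the flat moving jaw, the jar's place, the V jaw. A jar stands on the plate, its underside 14 mm above the bench.
- seat (a point): the jar's place in the holder: the point on top of the base plate (14 mm above the bench) at holder y = +55 mm, x = 0, where the axis of the jar should be set down; axes parallel to the holder's. The two long sides (holder +x and -x) are open for fingers. Between flat jaw and V there is at first 10 to 22 mm more room than the jar's diameter.
- vplace (a point): point on the base plate (14 mm above the bench, holder y = +60 mm) near the V jaw: two black rubber faces, 120 degrees between them, open towards the flat jaw, top 60 mm above the bench. The V is set differently each time: a jar just touching it has its axis 0 to 9 mm beyond this point along holder +y. It is sprung along y: it yields 0.15 mm per N.
- jaw: the flat moving jaw: upright plate 40 mm wide, 12 mm thick, 45 mm tall (to 60 mm above the bench), rubber-faced. Its origin lies at the foot of its face, which looks to the holder's +y. The knob drives it towards +y, 10 mm per radian, through a rack; it stays where the knob leaves it.
- ball_center (a point): centre of the smooth red ball of the knob: 48 mm in diameter, 70 mm above the bench, on a 16 mm steel stem, free all round; z is the vertical turning axis. Slippery (friction coefficient about 0.36), and its shaft gives: pressed down with 3 N or more it ducks, up to 15 mm, and springs back. Fingers that close on the upper part push it down and slip off; pads closed across its widest part with about 45 N hold.
- ballknob (a joint): knob angle, rad: 0 open, grows clockwise from above, to 3.0; starts at 0 to 0.3. Friction 0.25 N m either way holds it where left; clamping adds 0.01 N m per N, sliding the jar 1 to 3 N. The squeeze starts somewhere between 1.25 and 2.25 rad, then adds about 6 N per 0.1 rad. To feel it, compare the moment after equal small clockwise steps with that of the free jaw.

How it is judged:
By the outcome, as a careful person would: the job done as asked, in the order asked, and still so for the second after the job is handed in, with the robot touching nothing.
It also fails if it takes over 72 s, if anything falls off the work surface, if the arm or the gripper's body presses on something with over 40 N, if the wrist force passes 120 N, or if a joint passes its speed limit or range.

## Working session

There is one attempt and no reset: what is moved stays moved. The work goes in short steps, Python scripts to look and compute and a shell command to move; the robot and the scene stay as the last step left them, time stands still between calls to the robot, and variables do not carry over. Pictures are saved under pics/ and viewed, at most 10 in all, crops included, and the job is handed in when it is done.

```bash
ls; mkdir -p pics
python3 - <<'E'
from rig import monitor, imaging
import cv2
o=monitor.get_obs();print(o)
for n in("scene","top"):
    cv2.imwrite(f"pics/{n}0.png",imaging.grab_frame(n)[:,:,::-1]);print(n,imaging.calibration(n))
print(imaging.calibration("wrist"))
E
```

```text
pics
{'time_s': 0.0, 'joints': array([ 9.44897574e-01,  1.59057836e-01,  1.59820861e+00, -1.58251230e-05,
        1.38617153e+00, -2.10067957e-01]), 'joint_vel': array([-5.33482897e-04, -9.01995785e-04, -7.08119922e-05,  4.62301709e-04,
        9.39608247e-04,  2.85287122e-03]), 'joint_efforts': array([-1.72082175e-03, -3.85577774e+01, -3.22112560e+01,  7.00779702e-02,
        3.80495971e-02, -1.14475556e-04]), 'position': array([0.23193001, 0.52551433, 0.23062578]), 'tool_rot': array([ 2.06419127e-01,  9.78463230e-01, -8.46385422e-04, -3.67417761e-04]), 'force': array([-0.35086131, -0.30758276,  1.60420646]), 'torque': array([0.0042352 , 0.00369495, 0.0293904 ]), 'finger_force': 0.0, 'opening': 0.09194398154775767}
scene {'mtx': array([[479.17728554,   0.        , 255.15226906],
       [  0.        , 479.17728554, 192.3183859 ],
       [  0.        ,   0.        ,   1.        ]]), 'rvec': array([ 1.86352732,  1.77778005, -0.61957317]), 'tvec': array([-0.05775108, -0.37376661,  1.26903184])}
top {'mtx': array([[356.770923  ,   0.        , 259.35685558],
       [  0.        , 356.770923  , 189.05724395],
       [  0.        ,   0.        ,   1.        ]]), 'rvec': array([ 2.09214113, -2.12395739,  0.1849941 ]), 'tvec': array([0.03752396, 0.52813056, 0.8345045 ])}
{'mtx': array([[297.31863964,   0.        , 258.4324511 ],
       [  0.        , 297.31863964, 196.46129508],
       [  0.        ,   0.        ,   1.        ]]), 'mount': array([[-4.11013506e-04, -9.58151540e-01, -2.86261169e-01,
         8.11286851e-02],
       [ 9.99999891e-01, -3.30485830e-04, -3.29621913e-04,
         1.83168512e-04],
       [ 2.21222484e-04, -2.86261273e-01,  9.58151572e-01,
        -1.52523041e-01],
       [ 0.00000000e+00,  0.00000000e+00,  0.00000000e+00,
         1.00000000e+00]])}
```

View pics/top0.png

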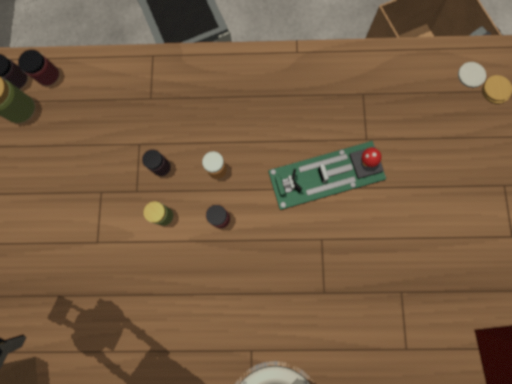

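View pics/scene0.png

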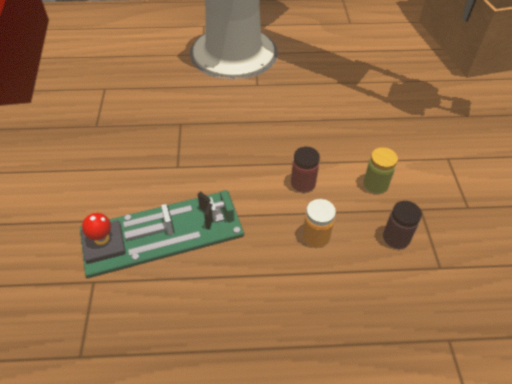

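The top picture shows the apricot jar's white lid at about (213,162), with the cherry jar at (218,216), pickle at (157,212) and jam at (156,162). The red ball is at (371,158), and the holder spans about (270,175) to (384,178), V end on the left. The scene picture agrees: white lid (320,211), ball (97,226).

```bash
cat > h.py <<'E'
import numpy as np, cv2
from scipy.spatial.transform import Rotation as R
from rig import monitor, imaging
def ray(n,uv):
    c=imaging.calibration(n); M=cv2.Rodrigues(c["rvec"])[0]
    d=M.T@np.linalg.inv(c["mtx"])@np.array([*uv,1.]); return -M.T@c["tvec"],d
def onz(n,uv,z):
    p,d=ray(n,uv); return p+d*(z-p[2])/d[2]
def proj(n,P):
    c=imaging.calibration(n); return cv2.projectPoints(np.float64(P).reshape(-1,3),c["rvec"],c["tvec"],c["mtx"],None)[0][:,0]
def blob(mask,near):
    k,l,s,c=cv2.connectedComponentsWithStats(mask.astype(np.uint8))
    i=1+np.argmin(np.hypot(*(c[1:]-near).T)+1e3*(s[1:,4]<40)); return c[i],s[i],l==i
def tool():
    o=monitor.get_obs(); return o["position"],R.from_quat(o["tool_rot"])
def wproj(P,p,r):
    c=imaging.calibration("wrist");m=c["mount"];K=c["mtx"]
    q=(r.inv().apply(np.atleast_2d(P)-p)-m[:3,3])@m[:3,:3]
    th=np.arctan2(np.hypot(q[:,0],q[:,1]),q[:,2]);ph=np.arctan2(q[:,1],q[:,0])
    return np.c_[K[0,2]+K[0,0]*th*np.cos(ph),K[1,2]+K[0,0]*th*np.sin(ph)]
def wonz(uv,z,p,r):
    c=imaging.calibration("wrist");m=c["mount"];K=c["mtx"]
    d=np.array([uv[0]-K[0,2],uv[1]-K[1,2]])/K[0,0];t=np.hypot(*d)
    v=np.r_[np.sin(t)*d/t,np.cos(t)]; v=r.apply(m[:3,:3]@v); o=p+r.apply(m[:3,3])
    return o+v*(z-o[2])/v[2]
def shift(target,p=None):   # world target -> tx,ty,tz units
    o,r=tool(); return np.round(r.inv().apply(np.array(target)-o)/0.5,4)
E
python3 - <<'E'
from h import *
for n,w,b in(("top",(213,162),(371,158)),("scene",(320,211),(97,226))):
    im=cv2.imread(f"pics/{n}0.png").astype(int);B,G,Rr=im[...,0],im[...,1],im[...,2]
    c,s,_=blob((B>130)&(abs(Rr-B)<50),w);print(n,"lid",c,s,onz(n,c,.085))
    c,s,_=blob((Rr>110)&(G<70)&(B<70),b);print("ball",c,s,onz(n,c,.07))
    if n=="top":
        m=((G>Rr+15)&(G>B)).astype(np.uint8);m[:, :262]=0
        pts=cv2.findNonZero(m);rc=cv2.minAreaRect(pts);bx=cv2.boxPoints(rc)
        P=np.array([onz(n,x,.014) for x in bx]);print(P,P.mean(0),np.hypot(*np.diff(P,axis=0)[:,:2].T))
        for u in((218,215),(157,212),(156,162)):print(onz(n,u,.085))
E
```

```text
top lid [212.3490566  161.16037736] [203 152  20  20 318] [0.5935315  0.14266206 0.085     ]
ball [371.63425926 156.23148148] [363 147  18  18 216] [ 0.60276915 -0.2484628   0.07      ]
[[ 0.58591581  0.00639436  0.014     ]
 [ 0.66315771 -0.27513896  0.014     ]
 [ 0.55765535 -0.29565868  0.014     ]
 [ 0.48314573 -0.02013916  0.014     ]] [ 0.57246865 -0.14613561  0.014     ] [0.29193718 0.10747933 0.2854167 ]
[0.46128834 0.12753057 0.085     ]
[0.47074907 0.27314697 0.085     ]
[0.59407897 0.28098825 0.085     ]
scene lid [320.69829222 210.58254269] [307 199  29  24 527] [0.59644903 0.14164952 0.085     ]
ball [ 95.93150685 227.42661448] [ 83 213  28  27 511] [ 0.60435268 -0.24784039  0.07      ]
```

Run:
```python
from h import *
print(shift([.595,.142,.2]))
```

```text
[-0.9741 -0.4085  0.0618]
```

```bash
python3 -m creep '[{"tx":-0.974,"ty":-0.4085,"tz":0.06,"twist":0.564},{"tx":-0.974,"ty":-0.4085,"tz":0.06,"twist":0.564},{"tx":-0.974,"ty":-0.4085,"tz":0.06,"twist":0.564},{"tx":-0.974,"ty":-0.4085,"tz":0.06,"twist":0.564},{"tx":-0.974,"ty":-0.4085,"tz":0.06,"twist":0.564},{"tx":-0.974,"ty":-0.4085,"tz":0.06,"twist":0.564},{"tx":-0.974,"ty":-0.4085,"tz":0.06,"twist":0.564},{"tx":-0.974,"ty":-0.4085,"tz":0.06,"twist":0.564},{"tx":-0.974,"ty":-0.4085,"tz":0.06,"twist":0.564},{"tx":-0.974,"ty":-0.4085,"tz":0.06,"twist":0.564},{"tx":-0.974,"ty":-0.4085,"tz":0.06,"twist":0.564},{"tx":-0.974,"ty":-0.4085,"tz":0.06,"twist":0.564},{"tx":-0.974,"ty":-0.4085,"tz":0.06,"twist":0.564},{"tx":-0.974,"ty":-0.4085,"tz":0.06,"twist":0.564},{"tx":-0.974,"ty":-0.4085,"tz":0.06,"twist":0.564},{"tx":-0.974,"ty":-0.4085,"tz":0.06,"twist":0.564},{"tx":-0.974,"ty":-0.4085,"tz":0.06,"twist":0.564}]' 1
python3 - <<'E'
from h import *
p,r=tool();print(p,r.as_matrix().round(3),monitor.get_obs()["joints"])
im=imaging.grab_frame("wrist")[:,:,::-1];cv2.imwrite("pics/w1.png",im)
im=im.astype(int)
u=wproj([.595,.142,.085],p,r)[0];print(u)
c,s,_=blob((im[...,0]>130)&(abs(im[...,2]-im[...,0])<50),u);print(c,s,wonz(c,.085,p,r))
E
```

```text
time_s: 1.52
position: [0.5944, 0.1436, 0.2015]
tool_rot: [0.605, 0.796, -0.0, -0.0]
force: [-0.1, 0.6, -0.4]
opening: 0.0916
finger_force: 0.0
[0.59439715 0.14355928 0.20147166] [[-0.267  0.964 -0.001]
 [ 0.964  0.267  0.   ]
 [ 0.    -0.001 -1.   ]] [ 3.94648868e-02  2.74568314e-01  1.52198177e+00  3.22030182e-04
  1.34571636e+00 -2.31078921e-01]
[258.65896271 199.04658816]
[256.51860921 196.50440744] [ 231  172   52   50 2042] [0.59238133 0.14388105 0.085     ]
```

View pics/w1.png

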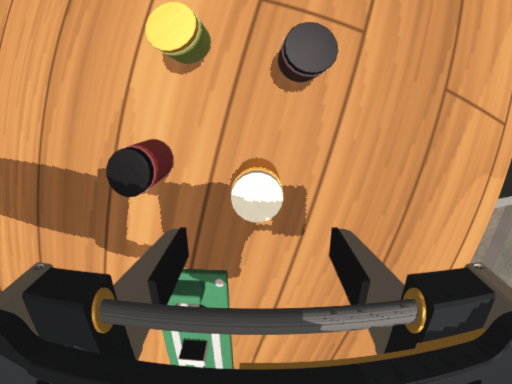

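The wrist picture shows the white lid at (257,196), almost centred between the open fingers, with the neighbours well clear. I'll go down and grip.

```bash
python3 -m creep '[{"tz":0.08},{"tz":0.15},{"tz":0.22},{"tz":0.28},{"tz":0.303},{"tz":0.303},{"tz":0.303}]' 1
python3 -m creep '[{},{},{},{},{},{},{},{},{},{}]' -1 25
```

```text
validation failed for argument at $[0]...
validation failed for argument at $[0]...
```

```bash
python3 -m creep '[{"tz":-0.05},{"tz":-0.12},{"tz":-0.19},{"tz":-0.24},{"tz":-0.24},{"tz":-0.24}]'
python3 - <<'E'
from h import *
print(tool()[0],shift([.560,-.0935,.17]))
E
```

```text
[0.5944068  0.14367221 0.20158721] [-0.4387 -0.1932  0.0631]validation failed for argument at $[0]...
```

```bash
python3 -m creep '[{"tx":0,"ty":0,"tz":0.08,"twist":0},{"tx":0,"ty":0,"tz":0.15,"twist":0},{"tx":0,"ty":0,"tz":0.22,"twist":0},{"tx":0,"ty":0,"tz":0.28,"twist":0},{"tx":0,"ty":0,"tz":0.303,"twist":0},{"tx":0,"ty":0,"tz":0.303,"twist":0},{"tx":0,"ty":0,"tz":0.303,"twist":0}]' 1
python3 -m creep '[{"tx":0,"ty":0,"tz":0,"twist":0},{"tx":0,"ty":0,"tz":0,"twist":0},{"tx":0,"ty":0,"tz":0,"twist":0},{"tx":0,"ty":0,"tz":0,"twist":0},{"tx":0,"ty":0,"tz":0,"twist":0},{"tx":0,"ty":0,"tz":0,"twist":0},{"tx":0,"ty":0,"tz":0,"twist":0},{"tx":0,"ty":0,"tz":0,"twist":0}]' -1 25
```

```text
time_s: 2.15
position: [0.5955, 0.1431, 0.051]
tool_rot: [0.605, 0.796, 0.0, 0.0]
force: [1.0, 0.1, 1.0]
opening: 0.0924
finger_force: 0.0
time_s: 2.82
position: [0.595, 0.1423, 0.0504]
tool_rot: [0.606, 0.796, -0.0, -0.0]
force: [-3.3, -1.1, 5.0]
opening: 0.0533
finger_force: 25.0
```

```bash
python3 -m creep '[{"tx":0,"ty":0,"tz":-0.05,"twist":0},{"tx":0,"ty":0,"tz":-0.12,"twist":0},{"tx":0,"ty":0,"tz":-0.19,"twist":0},{"tx":0,"ty":0,"tz":-0.24,"twist":0},{"tx":0,"ty":0,"tz":-0.24,"twist":0},{"tx":0,"ty":0,"tz":-0.24,"twist":0}]'
python3 - <<'E'
from h import *
print(tool()[0],shift([.560,-.0935,.17]))
E
```

```text
time_s: 3.32
position: [0.5961, 0.1425, 0.1708]
tool_rot: [0.606, 0.796, 0.001, 0.001]
force: [0.1, -0.3, -2.5]
opening: 0.0539
finger_force: 25.0
[0.59608123 0.1425283  0.17077341] [-0.4359 -0.1951  0.0012]
```

```bash
python3 -m creep '[{"tx":-0.07,"ty":-0.03,"tz":0,"twist":0},{"tx":-0.14,"ty":-0.06,"tz":0,"twist":0},{"tx":-0.21,"ty":-0.09,"tz":0,"twist":0},{"tx":-0.28,"ty":-0.12,"tz":0,"twist":0},{"tx":-0.35,"ty":-0.15,"tz":0,"twist":0},{"tx":-0.40,"ty":-0.18,"tz":0,"twist":0},{"tx":-0.436,"ty":-0.195,"tz":0,"twist":0},{"tx":-0.436,"ty":-0.195,"tz":0,"twist":0},{"tx":-0.436,"ty":-0.195,"tz":0,"twist":0},{"tx":-0.436,"ty":-0.195,"tz":0,"twist":0}]'
python3 - <<'E'
from h import *
p,r=tool();print(p,r.as_euler("xyz"))
im=imaging.grab_frame("wrist")[:,:,::-1]
t=imaging.grab_frame("top")[100:240,250:430,::-1]
s=imaging.grab_frame("scene")[150:300,60:260,::-1]
o=np.zeros((384+300,912,3),np.uint8);o[:384,:512]=im
o[:300,512:]=cv2.resize(s,(400,300));o[384:664,:360]=cv2.resize(t,(360,280))
cv2.imwrite("pics/c2.png",cv2.resize(o,(800,600)));cv2.imwrite("pics/w2raw.png",im)
E
```

```text
time_s: 4.15
position: [0.5582, -0.0926, 0.1679]
tool_rot: [0.606, 0.796, -0.0, -0.002]
force: [-0.1, 0.6, -2.0]
opening: 0.0534
finger_force: 25.0
[ 0.55820089 -0.09255996  0.16788735] [-3.13894907e+00 -2.74313810e-03  1.83994646e+00]
```

View pics/c2.png

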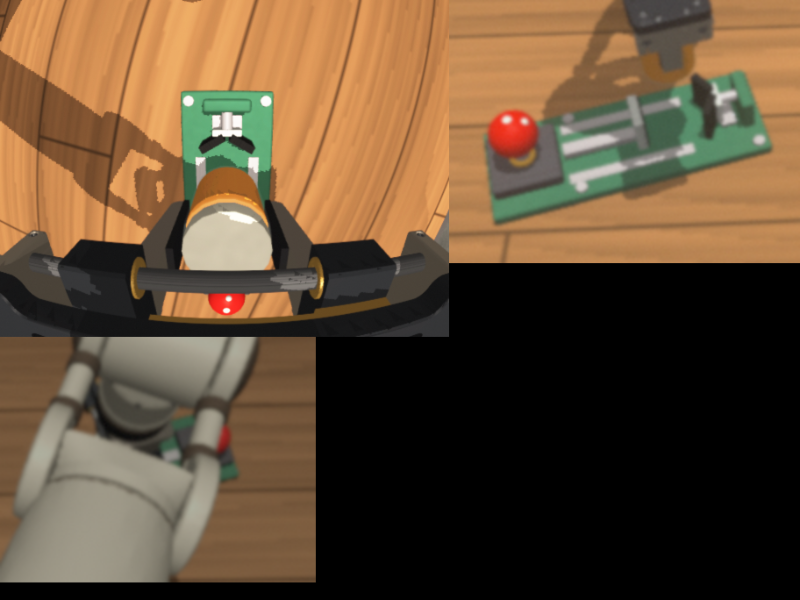

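The wrist view (left) shows the jar held upright, with the V jaw at (227,145) and ball at (227,303) in the composite, both on the jar's centreline. The plate's far corners are at (181,91) and (273,91), so I'll use them to check the y distance.

Run:
```python
from h import *
p=np.array([0.5582,-0.09256,0.16789]);r=R.from_euler("xyz",[-3.1389,-.00274,1.83995])
im=cv2.imread("pics/w2raw.png").astype(int);g=(im[...,1]>im[...,2]+15)&(im[...,1]>im[...,0])
pts=cv2.findNonZero(g[:200].astype(np.uint8))[:,0]
row=[pts[pts[:,0]==c,1].min() for c in range(220,300,10)];print(row)
for y in(115,130,150):q=pts[pts[:,1]==y,0];print(y,q.min(),q.max(),wonz((q.min(),y),.014,p,r),wonz((q.max(),y),.014,p,r))
A=np.array([wonz((q,np.median(row)),.014,p,r) for q in (207,259,311)]);print(A)
hx=(A[2]-A[0])/np.linalg.norm(A[2]-A[0]);hy=np.array([-hx[1],hx[0],0]);print(hx,np.linalg.norm(A[2]-A[0]),"seat",A[1]-hy*.09)
b,s,_=blob((im[...,2]>110)&(im[...,1]<70)&(im[...,0]<70),(258,345));print(b,s)
```

```text
[np.int32(104), np.int32(104), np.int32(104), np.int32(104), np.int32(104), np.int32(104), np.int32(104), np.int32(104)]
115 207 311 [ 0.4862152  -0.03205761  0.014     ] [ 0.58934154 -0.00361221  0.014     ]
130 207 310 [ 0.49005385 -0.04723655  0.014     ] [ 0.59281    -0.01891063  0.014     ]
150 207 310 [ 0.49507562 -0.06768102  0.014     ] [ 0.59895803 -0.03902156  0.014     ]
[[ 0.48334838 -0.02095894  0.014     ]
 [ 0.5350023  -0.00771676  0.014     ]
 [ 0.58612014  0.00738085  0.014     ]]
[0.96401918 0.2658327  0.        ] 0.10660759072310676 seat [ 0.55892724 -0.09447848  0.014     ]
[257.7713885  344.03506311] [238 334  41  25 713]
```

```bash
python3 -m creep '[{"tx":-0.004,"ty":0,"tz":0.03,"twist":0},{"tx":-0.004,"ty":0,"tz":0.07,"twist":0},{"tx":-0.004,"ty":0,"tz":0.11,"twist":0},{"tx":-0.004,"ty":0,"tz":0.15,"twist":0},{"tx":-0.004,"ty":0,"tz":0.18,"twist":0},{"tx":-0.004,"ty":0,"tz":0.198,"twist":0},{"tx":-0.004,"ty":0,"tz":0.198,"twist":0},{"tx":-0.004,"ty":0,"tz":0.198,"twist":0}]'
python3 -m creep '[{"tx":0,"ty":0,"tz":0.003,"twist":0},{"tx":0,"ty":0,"tz":0.006,"twist":0},{"tx":0,"ty":0,"tz":0.006,"twist":0}]'
```

```text
time_s: 4.97
position: [0.5599, -0.0951, 0.0712]
tool_rot: [0.606, 0.796, -0.0, -0.0]
force: [0.8, 0.2, -2.4]
opening: 0.0533
finger_force: 25.0
time_s: 5.22
position: [0.5603, -0.0957, 0.0689]
tool_rot: [0.606, 0.796, 0.0, 0.001]
force: [0.3, 1.7, -2.9]
opening: 0.0537
finger_force: 25.0
```

```bash
python3 -m creep '[{"tx":0,"ty":0,"tz":0.004,"twist":0},{"tx":0,"ty":0,"tz":0.007,"twist":0},{"tx":0,"ty":0,"tz":0.007,"twist":0}]'
python3 -m creep '[{"tx":0,"ty":0,"tz":0.0015,"twist":0},{"tx":0,"ty":0,"tz":0.0025,"twist":0},{"tx":0,"ty":0,"tz":0.0025,"twist":0}]'
```

```text
time_s: 5.47
position: [0.5597, -0.0956, 0.0645]
tool_rot: [0.606, 0.796, 0.0, -0.0]
force: [0.5, -0.2, -3.4]
opening: 0.0538
finger_force: 25.0
time_s: 5.72
position: [0.5598, -0.0956, 0.0644]
tool_rot: [0.606, 0.796, -0.0, -0.0]
force: [-2.8, 1.3, 5.3]
opening: 0.0534
finger_force: 25.0
```

```bash
python3 -m creep '[{"tx":0,"ty":0,"tz":0,"twist":0},{"tx":0,"ty":0,"tz":0,"twist":0},{"tx":0,"ty":0,"tz":0,"twist":0},{"tx":0,"ty":0,"tz":0,"twist":0},{"tx":0,"ty":0,"tz":0,"twist":0},{"tx":0,"ty":0,"tz":0,"twist":0}]' 1
python3 -m creep '[{"tx":0,"ty":0,"tz":-0.04,"twist":0},{"tx":0,"ty":0,"tz":-0.1,"twist":0},{"tx":0,"ty":0,"tz":-0.17,"twist":0},{"tx":0,"ty":0,"tz":-0.23,"twist":0},{"tx":0,"ty":0,"tz":-0.23,"twist":0},{"tx":0,"ty":0,"tz":-0.23,"twist":0}]'
python3 - <<'E'
from h import *
p,r=tool();j=monitor.get_obs()["joints"];print(p,j)
cv2.imwrite("pics/w3.png",imaging.grab_frame("wrist")[:,:,::-1])
print(shift([.6025,-.249,.18]))
E
```

```text
time_s: 6.22
position: [0.5598, -0.0956, 0.0633]
tool_rot: [0.606, 0.796, -0.0, -0.0]
force: [-0.5, 0.3, 0.2]
opening: 0.0909
finger_force: 0.0
time_s: 6.72
position: [0.5612, -0.0961, 0.1807]
tool_rot: [0.606, 0.796, 0.001, 0.002]
force: [0.2, -1.0, -0.5]
opening: 0.0921
finger_force: 0.0
[ 0.56118011 -0.09612974  0.18070144] [-3.81836429e-01  1.83188368e-01  1.67205097e+00  1.10663442e-05
  1.28144891e+00 -6.50945530e-01]
[-0.3184  0.0006 -0.0028]
```

View pics/w3.png

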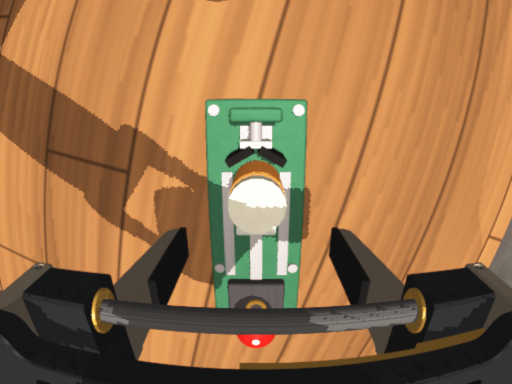

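The wrist picture shows the jar upright at (257,205), on the plate between the V (256,158) and the flat jaw behind it, and on the holder's centreline. Next is the knob.

```bash
python3 -m creep '[{"tx":-0.07,"ty":0,"tz":0,"twist":-0.07},{"tx":-0.14,"ty":0,"tz":0,"twist":-0.14},{"tx":-0.21,"ty":0,"tz":0,"twist":-0.21},{"tx":-0.28,"ty":0,"tz":0,"twist":-0.28},{"tx":-0.318,"ty":0,"tz":0,"twist":-0.35},{"tx":-0.318,"ty":0,"tz":0,"twist":-0.43},{"tx":-0.318,"ty":0,"tz":0,"twist":-0.5},{"tx":-0.318,"ty":0,"tz":0,"twist":-0.57},{"tx":-0.318,"ty":0,"tz":0,"twist":-0.64},{"tx":-0.318,"ty":0,"tz":0,"twist":-0.71},{"tx":-0.318,"ty":0,"tz":0,"twist":-0.78},{"tx":-0.318,"ty":0,"tz":0,"twist":-0.85},{"tx":-0.318,"ty":0,"tz":0,"twist":-0.92},{"tx":-0.318,"ty":0,"tz":0,"twist":-1},{"tx":-0.318,"ty":0,"tz":0,"twist":-1},{"tx":-0.318,"ty":0,"tz":0,"twist":-1},{"tx":-0.318,"ty":0,"tz":0,"twist":-1}]' 1
cat > ball.py <<'E'
from h import *
p,r=tool();j=monitor.get_obs()["joints"];print(p,r.as_matrix().round(3)[:2],j.round(3))
im=imaging.grab_frame("wrist")[:,:,::-1].astype(int)
u=wproj([.6025,-.2485,.07],p,r)[0]
c,s,m=blob((im[...,2]>100)&(im[...,1]<80)&(im[...,0]<80),u)
(x,y),R0=cv2.minEnclosingCircle(cv2.findNonZero(m.astype(np.uint8)))
print(u,c,s,(x,y),R0,wonz((x,y),.07,p,r)); b=wonz((x,y),.07,p,r)
print(shift([b[0],b[1],.068]),shift([.6025,-.2485,.068]))
E
python3 ball.py
```

```text
time_s: 8.18
position: [0.6015, -0.2485, 0.177]
tool_rot: [-0.133, 0.991, 0.001, -0.001]
force: [-0.1, -0.2, -0.0]
opening: 0.0921
finger_force: 0.0
[ 0.6014825  -0.24850499  0.17702207] [[-0.965 -0.263 -0.002]
 [-0.263  0.965  0.001]] [-0.577  0.394  1.421  0.     1.328 -2.414]
[257.86826136 201.31396898] [259.11694153 198.36631684] [ 234  173   52   52 2001] (259.5, 199.20269775390625) 26.295085906982422 [ 0.60015772 -0.24759104  0.07      ]
[0.0021 0.0024 0.2187] [-0.002  -0.0005  0.2187]
```

```bash
python3 -m creep '[{"tx":0,"ty":0,"tz":0.05,"twist":0},{"tx":0,"ty":0,"tz":0.1,"twist":0},{"tx":0,"ty":0,"tz":0.15,"twist":0},{"tx":0,"ty":0,"tz":0.2,"twist":0},{"tx":0,"ty":0,"tz":0.219,"twist":0},{"tx":0,"ty":0,"tz":0.219,"twist":0},{"tx":0,"ty":0,"tz":0.219,"twist":0},{"tx":0,"ty":0,"tz":0.219,"twist":0}]' 1
python3 -m creep '[{"tx":0,"ty":0,"tz":0,"twist":0},{"tx":0,"ty":0,"tz":0,"twist":0},{"tx":0,"ty":0,"tz":0,"twist":0},{"tx":0,"ty":0,"tz":0,"twist":0},{"tx":0,"ty":0,"tz":0,"twist":0},{"tx":0,"ty":0,"tz":0,"twist":0},{"tx":0,"ty":0,"tz":0,"twist":0},{"tx":0,"ty":0,"tz":0,"twist":0}]' -1 45
python3 -c "
from h import *
o=monitor.get_obs();print(o['position'],o['force'],o['torque'])"
```

```text
time_s: 8.9
position: [0.6032, -0.2496, 0.0709]
tool_rot: [-0.134, 0.991, -0.001, 0.001]
force: [-0.0, -0.1, -0.2]
opening: 0.092
finger_force: 0.0
time_s: 9.57
position: [0.6017, -0.2477, 0.0687]
tool_rot: [-0.134, 0.991, 0.001, -0.0]
force: [-1.6, 4.5, 2.9]
opening: 0.0466
finger_force: 45.0
[ 0.60169926 -0.24769332  0.06871457] [-1.58021107  4.46012452  2.89661738] [ 0.68836705  0.21168406 -0.01965331]
```

```bash
cat > t.py <<'E'
from h import *
T=[];
o=monitor.get_obs();r=R.from_quat(o['tool_rot'])
print(o['time_s'],"tz %.3f"%o['torque'][2],"yaw %.4f"%np.arctan2(*r.as_matrix()[[1,0],1]),o['position'].round(4),o['force'].round(1),"j6 %.3f"%o['joints'][5],round(o['opening'],4))
E
python3 t.py; python3 -m creep '[{"tx":0,"ty":0,"tz":0,"twist":0.03},{"tx":0,"ty":0,"tz":0,"twist":0.06},{"tx":0,"ty":0,"tz":0,"twist":0.09},{"tx":0,"ty":0,"tz":0,"twist":0.12},{"tx":0,"ty":0,"tz":0,"twist":0.15},{"tx":0,"ty":0,"tz":0,"twist":0.15}]' - 45 >/dev/null; python3 t.py
python3 -m creep '[{"tx":0,"ty":0,"tz":0,"twist":0.03},{"tx":0,"ty":0,"tz":0,"twist":0.06},{"tx":0,"ty":0,"tz":0,"twist":0.09},{"tx":0,"ty":0,"tz":0,"twist":0.12},{"tx":0,"ty":0,"tz":0,"twist":0.15},{"tx":0,"ty":0,"tz":0,"twist":0.15}]' >/dev/null; python3 t.py
```

```text
9.5667 tz -0.020 yaw 1.8399 [ 0.6017 -0.2477  0.0687] [-1.6  4.5  2.9] j6 -2.417 0.0466
10.0667 tz 0.095 yaw 1.6038 [ 0.6018 -0.248   0.0688] [-2.1  4.2  2.8] j6 -2.180 0.0463
10.5667 tz 0.138 yaw 1.3692 [ 0.6017 -0.2484  0.0688] [-2.2  2.9  2.8] j6 -1.946 0.0468
```

```bash
python3 -m creep '[{"tx":0,"ty":0,"tz":0,"twist":0.03},{"tx":0,"ty":0,"tz":0,"twist":0.06},{"tx":0,"ty":0,"tz":0,"twist":0.09},{"tx":0,"ty":0,"tz":0,"twist":0.12},{"tx":0,"ty":0,"tz":0,"twist":0.15},{"tx":0,"ty":0,"tz":0,"twist":0.15}]' >/dev/null; python3 t.py
python3 - <<'E'
from h import *
a=cv2.imread("pics/scene0.png");b=imaging.grab_frame("scene")[:,:,::-1]
cv2.imwrite("pics/s4raw.png",b)
f=lambda x:cv2.resize(x[175:275,75:250],(800,457)[:2],interpolation=cv2.INTER_CUBIC)[:,:]
o=np.vstack([cv2.resize(x[180:270,75:250],(580,298),interpolation=cv2.INTER_CUBIC) for x in(a,b)])
cv2.imwrite("pics/s4.png",o)
E
```

```text
11.0667 tz 0.120 yaw 1.1343 [ 0.6016 -0.2487  0.0687] [-1.9  3.5  2.9] j6 -1.711 0.0463
```

View pics/s4.png

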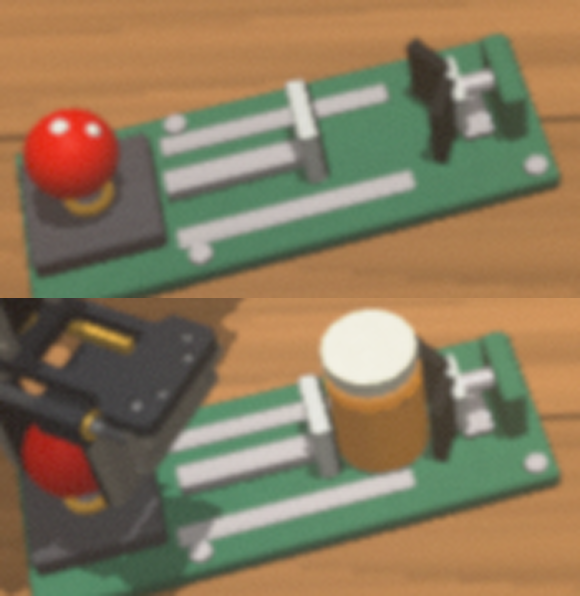

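The jaw has moved about 7 mm between the two crops (foot from x≈317 to ≈330), so the ball follows the grip; the jar is upright and clear of the V. I'll go on in equal small steps, averaging the moment.

```bash
cat > t.py <<'E'
from h import *
T=[];Y=[]
for i in range(4):
    o=monitor.get_obs();T.append(o['torque'][2]);Y.append(np.arctan2(*R.from_quat(o['tool_rot']).as_matrix()[[1,0],1]))
    imaging.grab_frame("scene")
print("t %.2f"%o['time_s'],"tz %.4f sd %.4f"%(np.mean(T),np.std(T)),"turn %.4f"%(1.8399-np.mean(Y)),o['position'].round(4),o['force'].round(1),round(o['opening'],4))
E
S='[{"tx":0,"ty":0,"tz":0,"twist":0.015},{"tx":0,"ty":0,"tz":0,"twist":0.03},{"tx":0,"ty":0,"tz":0,"twist":0.03}]'
python3 t.py
python3 -m creep '[{"tx":0,"ty":0,"tz":0,"twist":0.015},{"tx":0,"ty":0,"tz":0,"twist":0.03},{"tx":0,"ty":0,"tz":0,"twist":0.03}]' >/dev/null; python3 t.py
python3 -m creep '[{"tx":0,"ty":0,"tz":0,"twist":0.015},{"tx":0,"ty":0,"tz":0,"twist":0.03},{"tx":0,"ty":0,"tz":0,"twist":0.03}]' >/dev/null; python3 t.py
python3 -m creep '[{"tx":0,"ty":0,"tz":0,"twist":0.015},{"tx":0,"ty":0,"tz":0,"twist":0.03},{"tx":0,"ty":0,"tz":0,"twist":0.03}]' >/dev/null; python3 t.py
python3 -m creep '[{"tx":0,"ty":0,"tz":0,"twist":0.015},{"tx":0,"ty":0,"tz":0,"twist":0.03},{"tx":0,"ty":0,"tz":0,"twist":0.03}]' >/dev/null; python3 t.py
```

```text
t 11.27 tz 0.0773 sd 0.0200 turn 0.7046 [ 0.6017 -0.2487  0.0687] [-4.9  2.   2.6] 0.0464
t 11.72 tz 0.1470 sd 0.0047 turn 0.7549 [ 0.6017 -0.2488  0.0687] [-3.8  3.5  3.2] 0.0461
t 12.17 tz 0.1777 sd 0.0050 turn 0.8020 [ 0.6016 -0.2488  0.0687] [-4.1  2.7  3. ] 0.046
t 12.62 tz 0.1829 sd 0.0179 turn 0.8491 [ 0.6016 -0.2489  0.0687] [-4.5  3.2  3. ] 0.0466
t 13.07 tz 0.1791 sd 0.0339 turn 0.8962 [ 0.6015 -0.249   0.0687] [-4.8  1.8  2.6] 0.0464
```

```bash
python3 -m creep '[{"tx":0,"ty":0,"tz":0,"twist":0.015},{"tx":0,"ty":0,"tz":0,"twist":0.03},{"tx":0,"ty":0,"tz":0,"twist":0.03}]' >/dev/null; python3 t.py
python3 -m creep '[{"tx":0,"ty":0,"tz":0,"twist":0.015},{"tx":0,"ty":0,"tz":0,"twist":0.03},{"tx":0,"ty":0,"tz":0,"twist":0.03}]' >/dev/null; python3 t.py
python3 -m creep '[{"tx":0,"ty":0,"tz":0,"twist":0.015},{"tx":0,"ty":0,"tz":0,"twist":0.03},{"tx":0,"ty":0,"tz":0,"twist":0.03}]' >/dev/null; python3 t.py
python3 -m creep '[{"tx":0,"ty":0,"tz":0,"twist":0.015},{"tx":0,"ty":0,"tz":0,"twist":0.03},{"tx":0,"ty":0,"tz":0,"twist":0.03}]' >/dev/null; python3 t.py
python3 - <<'E'
from h import *
a=cv2.imread("pics/s4raw.png");b=imaging.grab_frame("scene")[:,:,::-1]
cv2.imwrite("pics/s5raw.png",b)
cv2.imwrite("pics/s5.png",np.hstack([cv2.resize(x[180:250,155:220],(390,420),interpolation=cv2.INTER_CUBIC) for x in(a,b)]))
E
```

```text
t 13.52 tz 0.1645 sd 0.0481 turn 0.9433 [ 0.6015 -0.249   0.0686] [-4.1  2.5  2.4] 0.0466
t 13.97 tz 0.1799 sd 0.0255 turn 0.9905 [ 0.6014 -0.249   0.0686] [-5.   1.5  3. ] 0.0464
t 14.42 tz 0.1404 sd 0.0103 turn 1.0376 [ 0.6013 -0.2491  0.0686] [-4.5  1.9  2.1] 0.0462
t 14.87 tz 0.1721 sd 0.0108 turn 1.0847 [ 0.6013 -0.2491  0.0686] [-4.9  2.4  3.5] 0.0465
```

View pics/s5.png

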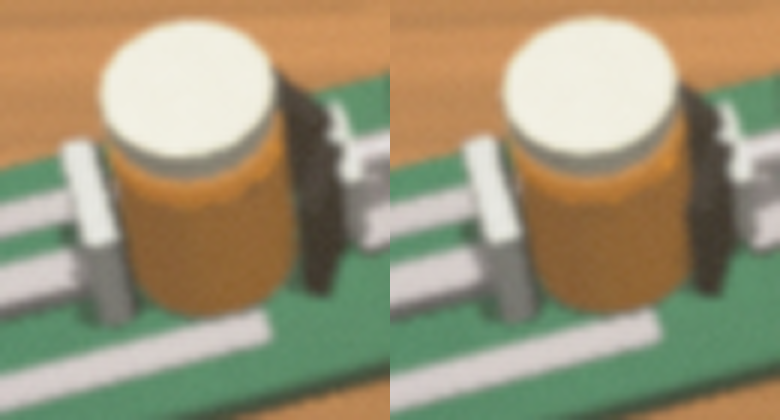

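The jar has moved along with the jaw (lid's left edge from 100 to 113 in the crop), so the jaw is already sliding it towards the V; the V (x≈320) hasn't moved. From here I'll watch both the moment and the V's shift in the averaged pictures.

```bash
cat > t.py <<'E'
from h import *
import os
T=[];Y=[];A=0
for i in range(7):
    o=monitor.get_obs();T.append(o['torque'][2]);Y.append(np.arctan2(*R.from_quat(o['tool_rot']).as_matrix()[[1,0],1]))
    A=A+imaging.grab_frame("scene").astype(float)/7
def crop(A,x0,x1,y0,y1): return np.ascontiguousarray(A[y0:y1,x0:x1].mean(2))
if not os.path.exists("ref.npy"): np.save("ref.npy",A)
B=np.load("ref.npy");s=[]
for box in((203,230,188,234),(215,245,190,245),(165,203,175,235)):
    a,b=crop(B,*box),crop(A,*box);w=cv2.createHanningWindow(a.shape[::-1],cv2.CV_64F)
    s.append(np.round(cv2.phaseCorrelate(a,b,w)[0],2).tolist())
y=np.mean(Y)
print("t %.2f"%o['time_s'],"tz %.4f sd %.4f"%(np.mean(T),np.std(T)),"turn %.4f"%(1.8399-y),o['force'].round(1),"V",s[0],"fixed",s[1],"jar",s[2])
np.save("av_%.3f.npy"%(1.8399-y),A)
E
python3 t.py
python3 -m creep '[{"tx":0,"ty":0,"tz":0,"twist":0.015},{"tx":0,"ty":0,"tz":0,"twist":0.03},{"tx":0,"ty":0,"tz":0,"twist":0.03}]' >/dev/null; python3 t.py
python3 -m creep '[{"tx":0,"ty":0,"tz":0,"twist":0.015},{"tx":0,"ty":0,"tz":0,"twist":0.03},{"tx":0,"ty":0,"tz":0,"twist":0.03}]' >/dev/null; python3 t.py
python3 -m creep '[{"tx":0,"ty":0,"tz":0,"twist":0.015},{"tx":0,"ty":0,"tz":0,"twist":0.03},{"tx":0,"ty":0,"tz":0,"twist":0.03}]' >/dev/null; python3 t.py
```

```text
t 15.27 tz 0.1664 sd 0.0296 turn 1.0845 [-5.8  1.2  2.1] V [0.5, 0.0] fixed [0.0, 0.0] jar [-0.0, 0.0]
t 15.87 tz 0.1755 sd 0.0382 turn 1.1317 [-5.4  2.4  2.5] V [0.55, -0.08] fixed [-0.01, -0.14] jar [0.17, 0.06]
t 16.47 tz 0.1847 sd 0.0181 turn 1.1788 [-5.4  2.7  2.6] V [0.52, -0.03] fixed [-0.04, -0.06] jar [0.31, 0.0]
t 17.07 tz 0.1871 sd 0.0199 turn 1.2260 [-5.9  1.6  2.1] V [0.57, 0.03] fixed [-0.13, -0.15] jar [0.76, -0.11]
```

```bash
sed -i 's/range(7)/range(5)/;s#/7#/5#' t.py
python3 -m creep '[{"tx":0,"ty":0,"tz":0,"twist":0.015},{"tx":0,"ty":0,"tz":0,"twist":0.03},{"tx":0,"ty":0,"tz":0,"twist":0.045},{"tx":0,"ty":0,"tz":0,"twist":0.045}]' >/dev/null; python3 t.py
python3 -m creep '[{"tx":0,"ty":0,"tz":0,"twist":0.015},{"tx":0,"ty":0,"tz":0,"twist":0.03},{"tx":0,"ty":0,"tz":0,"twist":0.045},{"tx":0,"ty":0,"tz":0,"twist":0.045}]' >/dev/null; python3 t.py
```

```text
t 17.65 tz 0.1655 sd 0.0322 turn 1.2967 [-6.   1.4  2.3] V [0.61, -0.03] fixed [0.02, -0.12] jar [1.12, -0.06]
t 18.23 tz 0.1880 sd 0.0267 turn 1.3672 [-5.6  1.4  2.2] V [0.69, 0.04] fixed [-0.03, -0.11] jar [1.13, -0.18]
```

```bash
python3 -m creep '[{"tx":0,"ty":0,"tz":0,"twist":0.015},{"tx":0,"ty":0,"tz":0,"twist":0.03},{"tx":0,"ty":0,"tz":0,"twist":0.045},{"tx":0,"ty":0,"tz":0,"twist":0.045}]' >/dev/null; python3 t.py
python3 -m creep '[{"tx":0,"ty":0,"tz":0,"twist":0.015},{"tx":0,"ty":0,"tz":0,"twist":0.03},{"tx":0,"ty":0,"tz":0,"twist":0.045},{"tx":0,"ty":0,"tz":0,"twist":0.045}]' >/dev/null; python3 t.py
```

```text
t 18.82 tz 0.2654 sd 0.0248 turn 1.4378 [-7.1  0.9  2.5] V [0.84, -0.07] fixed [-0.1, 0.03] jar [1.52, -0.36]
t 19.40 tz 0.3101 sd 0.0441 turn 1.5084 [-6.1  0.4  1.8] V [1.19, -0.1] fixed [-0.07, 0.0] jar [1.82, -0.84]
```

```bash
ls av*
python3 - <<'E'
from h import *
import glob
f=sorted(glob.glob("av_*.npy"));a=np.load(f[0]);b=np.load(f[-1])
o=np.hstack([cv2.resize(x[188:238,195:245][:,:,::-1],(400,400),interpolation=cv2.INTER_NEAREST) for x in(a,b)])
cv2.imwrite("pics/v6.png",o)
s=np.array([.559,-.0945,.014]);hy=np.array([-.2658,.964,0]);hx=np.array([.964,.2658,0])
for z in(.02,.06):
  for x in(-.02,.02):
    q=proj("scene",[s+hy*.03+hx*x+[0,0,z-.014],s+hy*.031+hx*x+[0,0,z-.014]]);print(q[0],q[1]-q[0])
E
```

```text
av_1.084.npy
av_1.132.npy
av_1.179.npy
av_1.226.npy
av_1.297.npy
av_1.367.npy
av_1.438.npy
av_1.508.npy
[201.93476293 207.72894846] [ 0.5075691  -0.12835694]
[207.2429825  224.02085887] [ 0.51986564 -0.13546554]
[200.23606557 194.69014611] [ 0.52577917 -0.12988241]
[205.68902442 211.21059414] [ 0.53898719 -0.13734322][ WARN:0@0.424] global loadsave.cpp:1063 imwrite_ Unsupported depth image for selected encoder is fallbacked to CV_8U.
```

View pics/v6.png

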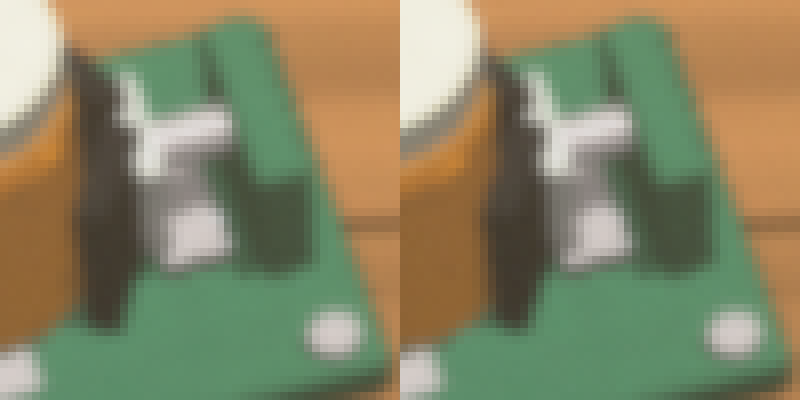

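The left edge of the V's black plate and white bracket (crop x 80–165, y 70–330) has shifted slightly right between turn 1.084 and 1.508. I'll fit that shift in sub-pixels.

```bash
cat > v.py <<'E'
from h import *
import glob
from scipy.ndimage import shift as sh, gaussian_filter as gf
from scipy.optimize import least_squares
fs=sorted(glob.glob("av_*.npy"));L=[gf(np.load(f).mean(2),.6) for f in fs]
ref=np.mean(L[:4],0)
for box in((220,230,209,216),(195,212,207,214),(195,230,207,214)):
    s=np.s_[box[0]:box[1],box[2]:box[3]];out=[]
    for I in L:
        f=lambda q:(q[1]*sh(ref,(-.255*q[0],q[0]),order=3)[s]+q[2]-I[s]).ravel()
        out.append(least_squares(f,[0,1,0]).x[0]/.525)
    print(box,"mm:",*["%s:%.2f"%(n[3:8],d) for n,d in zip(fs,out)])
E
python3 v.py
```

```text
(220, 230, 209, 216) mm: 1.084:0.00 1.132:0.00 1.179:-0.00 1.226:-0.00 1.297:0.07 1.367:0.31 1.438:0.77 1.508:1.33
(195, 212, 207, 214) mm: 1.084:-0.00 1.132:-0.00 1.179:0.00 1.226:0.00 1.297:0.08 1.367:0.70 1.438:1.29 1.508:1.90
(195, 230, 207, 214) mm: 1.084:-0.00 1.132:-0.00 1.179:0.00 1.226:0.00 1.297:0.07 1.367:0.68 1.438:1.27 1.508:1.88
```

The V's shift gives 1.9 mm, about 12.6 N, with the squeeze starting near 1.29 rad; the moment rise of 0.13 N m agrees. One small step more, then let go.

```bash
python3 -m creep '[{"tx":0,"ty":0,"tz":0,"twist":0.008},{"tx":0,"ty":0,"tz":0,"twist":0.014},{"tx":0,"ty":0,"tz":0,"twist":0.014}]' >/dev/null; python3 t.py
python3 -m creep '[{"tx":0,"ty":0,"tz":0,"twist":0},{"tx":0,"ty":0,"tz":0,"twist":0},{"tx":0,"ty":0,"tz":0,"twist":0},{"tx":0,"ty":0,"tz":0,"twist":0},{"tx":0,"ty":0,"tz":0,"twist":0},{"tx":0,"ty":0,"tz":0,"twist":0},{"tx":0,"ty":0,"tz":0,"twist":0}]' 1
python3 -m creep '[{"tx":0,"ty":0,"tz":-0.03,"twist":0},{"tx":0,"ty":0,"tz":-0.08,"twist":0},{"tx":0,"ty":0,"tz":-0.14,"twist":0},{"tx":0,"ty":0,"tz":-0.2,"twist":0},{"tx":0,"ty":0,"tz":-0.26,"twist":0},{"tx":0,"ty":0,"tz":-0.3,"twist":0},{"tx":0,"ty":0,"tz":-0.3,"twist":0},{"tx":0,"ty":0,"tz":-0.3,"twist":0}]'
sed -i 's/av_%.3f.npy"%(1.8399-y)/av_9.999.npy"/;s/np.save("av_9.999.npy"/np.save("av_9.999.npy"/' t.py; python3 t.py; python3 v.py
python3 - <<'E'
from h import *
b=imaging.grab_frame("scene")[:,:,::-1];cv2.imwrite("pics/s7.png",b)
E
```

```text
t 19.90 tz 0.3567 sd 0.0151 turn 1.5301 [-6.4  0.9  3.8] V [1.27, -0.18] fixed [-0.0, -0.11] jar [1.85, -0.83]
time_s: 20.53
position: [0.6022, -0.2489, 0.0689]
tool_rot: [0.59, 0.808, 0.0, 0.0]
force: [0.4, -1.1, -0.2]
opening: 0.0907
finger_force: 0.0
time_s: 21.2
position: [0.6027, -0.2492, 0.2201]
tool_rot: [0.589, 0.808, 0.0, 0.001]
force: [-0.1, 0.9, -0.3]
opening: 0.0918
finger_force: 0.0
t 21.40 tz -0.0142 sd 0.0170 turn 1.5300 [ 0.2  0.1 -0.6] V [1.18, -0.09] fixed [-0.11, -0.09] jar [1.77, -0.81]
(220, 230, 209, 216) mm: 1.084:0.00 1.132:0.00 1.179:-0.00 1.226:-0.00 1.297:0.07 1.367:0.31 1.438:0.77 1.508:1.33 1.530:1.34 9.999:1.38
(195, 212, 207, 214) mm: 1.084:-0.00 1.132:-0.00 1.179:0.00 1.226:0.00 1.297:0.08 1.367:0.70 1.438:1.29 1.508:1.90 1.530:2.10 9.999:2.11
(195, 230, 207, 214) mm: 1.084:-0.00 1.132:-0.00 1.179:0.00 1.226:0.00 1.297:0.07 1.367:0.68 1.438:1.27 1.508:1.88 1.530:2.06 9.999:2.07
```

View pics/s7.png

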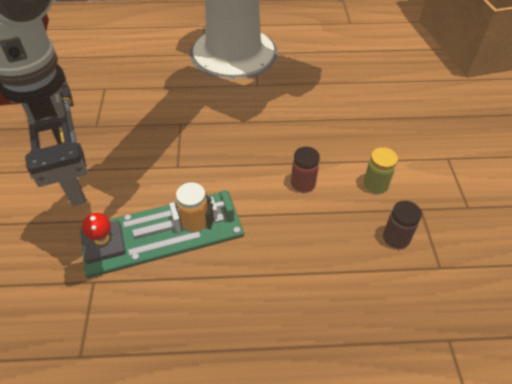

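The scene shows the jar upright and clamped at (191,207), the gripper clear above the ball, and the other three jars unmoved. The V is still pushed back 2.1 mm, about 14 N.

```bash
python3 -c "
from rig import hand_in
print(hand_in())"
```

```text
the job is handed in; nothing more can be done
None
```

The apricot jar stands upright in the holder, clamped against the V with an estimated 14 N (from the V's 2.1 mm give and the moment on the knob), the robot has let go, the other jars are unmoved, and the job was handed in at about 21 s.

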